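Fit the bench pin under its mount and close the catch

ROBOT

A 6-joint arm with a two-finger parallel gripper is mounted at the origin on the work surface. World frame = base frame: x ahead of the robot, y to its left, z up, the work surface at z = 0. Lengths are in m, angles in degrees, forces in N, time in s.
With the tool pointing down it reaches from about 0.325 to 0.775 m from the base axis. Payload 5.5 kg.
Tool frame: the origin (TCP) lies midway between the tips of the shut fingers; the grasp point (between the pads) lies 19 mm behind it; z points along the fingers, y is the direction in which the jaws open and shut (so a half turn about z gives the same grasp; the last joint's range is limited). The gripper opens to 88 mm and grips with 3 to 60 N. Pads are 20 mm wide; open, the fingers measure 115 mm over their backs; the gripper's body (75 mm by 178 mm) begins 61 mm behind the grasp point.
Start: joints at [-68.222, 5.22, 70.514, -0, 104.267, -3.249], TCP at [0.254, -0.544, 0.223] pointing down, gripper open.
Joint ranges: [-164.24, 164.24], [-49.07, 125.15], [9.68, 141.18], [-86.29, 266.29], [3.28, 154.24], [-151.56, 151.56]. Speed limits (degrees/s): [147.25, 147.25, 172.46, 180, 180, 180].

INTERFACE

Orientations are given as [roll, pitch, yaw] about the fixed x, y, z axes, in that order (R = Rz(yaw) Ry(pitch) Rx(roll)).
In Python, from station import robot gives the robot as it stands.
- The arm moves only by the tool play_rows, never from a script. Its argument "plan" is a list that holds one entry, the list of rows, each a list of 4 numbers: the shift along the world's x, y, z in m, then the turn about the world's z in degrees. In form: [[[x, y, z, roll], ...]]. A call has 1 to 8 rows; each row shifts and turns the commanded pose from where the row before left it; what a row does not reach is not made up. A row lasts 1/8 s, in which the tool goes at most 62.5 mm and 10.7 degrees, less where a joint would pass 70% of its speed; a pose out of reach is approached as far as the arm can. A call is refused whole if a number of a shift passes 0.0625 or a number of a turn 10.7, either way. A call with a gripper value outside its range is refused whole. "claw" is the opening, from -1 (shut) to 1 (fully open), set as the call begins (left out, the last holds). The fingers move at their own pace and stop on an object; "squeeze" is the grip in N (left out, the last holds). Time passes only in rows, so rows that do not move let the fingers close. It gives the time, the measured TCP pose, the force and the opening at its end, in the units of the state.
- robot.get_state(): the state, without advancing time (a new reading comes with each control period).
- robot.grab_frame(name): name is "scene" or "top" or "wrist"; returns a dict with "frame" (480x640x3 uint8, red, green, blue), "range_z" (480x640 float32, m along the optical axis (not along the pixel's ray), 0 where there is no reading), "fovy" (degrees; the focal length in pixels is half the picture's height over the tangent of half this angle, whatever the lens; pixels are square), "cx", "cy" (the principal point, pixels), "rvec" (rotation vector, rad) and "tvec" (3), from world to camera coordinates, as OpenCV has them. Camera axes: x right, y down, z forward; pixel columns grow to the right and rows downward; lengths in m; the calibration is good to about 2 mm. A picture is of the moment at which its call begins.
- robot.job_done(): hands the job in, once; it reports no verdict.
The state is a dict: "time": time; "q": joint angles; "qvel": joint speeds; "joint_efforts": joint torques, N m; "tcp_pos": TCP position; "tool_rot": TCP orientation; "ft_force": force on the tool from outside, world axes, zero at the start; "wrist_torque": the same for the moment, N m; "finger_gap": opening from 0.0 (shut) to 1.0 (fully open).
Only numpy, scipy, OpenCV 4.12 (cv2) and the standard library are available. Lean on these libraries where they do the work, as an engineer would, in place of code of your own. Each camera call takes 0.05 s, during which the arm holds its last target. There are 200 camera calls.

TASK

Take the grooved wooden bench pin out of the rack, where only its grooved end sticks out, and fit it in the steel mount on the bench, grooved end first: push it in under the roof at the mouth as far as it goes, then slide it sideways under the hanging lip as far as it goes. Then swing the catch lever fully shut across the mouth, so that the pin cannot slide back. Leave the plain blank in the rack and the other tools where they are.

Things in the scene. Friction and masses are not known exactly. Their poses are not given: they have to be found in the camera images.
- pin: Loose bench pin, brown wood, 144 x 50 x 22 mm (x, y, z), 0.10 to 0.17 kg, lying flat on the bench. Origin: centre of its underside; +x to the tongue end, z up. Full-height tongue at x 42 to 72 mm, groove across the top at x 28 to 42, solid body x -27 to 28, two prongs 18 mm wide with a 14 mm slot between at x -72 to -27. At first some 50 mm of its tongue end sticks out of one rack bay.
- groove (a point): Middle of the floor of the pin's groove, 11 mm above the pin's underside; the groove is 14 mm wide and runs straight across the pin. Fitted, the tongue and the groove are under the roof, where fingers have no room: the pin must then be held by its body, which is out of reach until it is drawn out of the rack.
- blank: Loose wooden blank of the same wood and size (144 x 50 x 22 mm) but with no groove and no slot, sticking out of the other bay. To be left alone (it may be nudged up to 15 mm).
- rack: Fixed plywood rack, 110 (x) x 180 (y) x 40 mm high, without a floor: pieces lie on the bench. Origin: centre of its underside. Two bays, each 66 mm wide and 30 high, centred at y -45 and +45 mm, open on the -x face (x = -55 mm), closed at the back (inner face x = 45). Pieces leave along its -x.
- mount: Fixed low dark steel mount, 51 mm deep, 129 wide, 32 high, without a floor: the pin slides on the bench. Origin: on the bench, in the front plane, middle of the mouth; +x goes into it, z up. Inside: x 0 to the back wall at 41 mm, y -28 to the side wall at 81 mm. Roof at z 26 to 32 mm with an 18 mm wide window (x 14 to 32). A foot 4 mm high lies under the catch, y -76 to -38, x -26 to 10.
- mouth (a point): The mount's origin again: middle of the mouth, on the bench. Mouth: y -28 to +28 mm, 26 mm high. Pushed fully in here, the pin's tongue end meets the back wall and the pin's origin is at x = -31, y about 0 mm in the mount's frame; then it slides 56 mm to the mount's +y until the tongue meets the side wall.
- lip (a point): Middle of the lower edge of the lip, an 8 mm thick steel wall (x 0 to 8 mm in the mount's frame, y 28 to 81 mm) that hangs from the roof beside the mouth and leaves 14 mm under it. The pin's groove passes it, with 3 mm to spare either way, when the tongue is fully in.
- home (a point): Where the pin's origin is when fitted: in the mount's frame x = -31, y = 56, z = 0 mm, axes parallel to the mount's. There the pin's x axis is along the mount's x axis.
- catch (a joint): Angle (rad) of the catch lever: flat steel arm 14 mm wide, 90 long, z 6 to 18 mm, on a vertical hinge at x -14, y -62 mm in the mount's frame. 0 = shut, at its end stop: arm along the mount's +y across the mouth, its end 3 mm from the fitted pin's side. Grows anticlockwise seen from above; 1.57 = arm along the mount's -x. Starts at 2.0 to 2.45; stays where left; 1 N at the post moves it.
- catch_post (a point): Centre of the top of the upright round steel post on the catch arm, for pinching from above: 14 mm diameter, 60 mm from the hinge axis along the arm, from z = 18 up to z = 64 mm.
- hammer: Loose hammer 220 mm long lying beyond the work; bystander. Origin: centre of its underside.
- bench_block: Loose steel block 70 x 70 x 20 mm; bystander. Origin: centre of its underside.
Not all that is in view belongs to the job. What is shaped like the pin but orange, pink or white is not meant.

How it is judged:
By the outcome, as a careful person would: the job done as asked, in the order asked, and still so for the second after the job is handed in, with the robot touching nothing.
It also fails if it takes over 72 s, if anything falls off the work surface, if the arm or the gripper's body presses on something with over 40 N, if the wrist force passes 120 N, or if a joint passes its speed limit or range.

## Working session

There is one attempt and no reset: what is moved stays moved. The work goes in short steps, Python scripts to look and compute and a tool call to move; the robot and the scene stay as the last step left them, time stands still between calls to the robot, and variables do not carry over. Pictures are saved under pics/ and viewed, about 8 in all and at most 12, crops included, and the job is handed in when it is done.

Besides the shell and the picture viewer there is one more tool, called after "Call:" in YAML: its name, and indented under it one key for each argument. play_rows: Moves the arm, as the interface text tells. Its arguments: {"type":"object","properties":{"plan":{"type":"array"},"claw":{"type":"number"},"squeeze":{"type":"number"}},"required":["plan"]}

```bash
mkdir -p pics; cat > h.py <<'E'
import numpy as np, cv2
from station import robot
def grab(n,save=None):
    f=robot.grab_frame(n); f['R']=cv2.Rodrigues(np.array(f['rvec'],float))[0]; f['t']=np.array(f['tvec'],float).ravel()
    f['f']=240/np.tan(np.radians(f['fovy'])/2)
    np.savez('pics/%s.npz'%(save or n),**f)
    if save: cv2.imwrite('pics/%s.png'%save,f['frame'][:,:,::-1])
    return f
def load(s): return {k:v for k,v in np.load('pics/%s.npz'%s,allow_pickle=True).items()}
def pt(f,u,v,z=None):
    "world point of pixel by depth, or on plane z"
    r=np.array([(u-f['cx'])/f['f'],(v-f['cy'])/f['f'],1.])
    if z is None:
        d=np.median(f['range_z'][int(v)-1:int(v)+2,int(u)-1:int(u)+2]); return f['R'].T@(r*d-f['t'])
    o=-f['R'].T@f['t']; w=f['R'].T@r; return o+w*(z-o[2])/w[2]
def proj(f,p):
    c=f['R']@np.array(p,float)+f['t']; return f['cx']+f['f']*c[0]/c[2], f['cy']+f['f']*c[1]/c[2]
E
python3 - <<'E'
from h import *
for n in('scene','top'):
    f=grab(n,n+'0'); print(n,f['f'],f['cx'],f['cy'],-f['R'].T@f['t'])
a=np.vstack([load('scene0')['frame'],load('top0')['frame']])
print(robot.get_state())
E
```

```text
scene 555.6692333385299 326.05492868896766 239.54913926037793 [ 1.36849133 -0.63097422  0.78921917]
top 507.9534529926015 307.7562231578211 240.97382652559045 [ 0.41222745 -0.01009486  1.22326874]
{'time': 0.1, 'q': array([-6.82237909e+01,  5.25963592e+00,  7.05730986e+01, -1.60485309e-04,
        1.04268033e+02, -3.25023313e+00]), 'qvel': array([-0.02371793, -0.09054662, -0.19505537,  0.02497503, -0.03552747,
        0.06212277]), 'joint_efforts': array([ 1.82140819e-03, -4.47855020e+01, -4.07570779e+01,  6.98457775e-02,
        2.83988990e-02, -1.27816274e-04]), 'tcp_pos': array([ 0.2537065 , -0.54343012,  0.22162971]), 'tool_rot': array([-1.79899386e+02, -5.55782954e-03,  2.50263979e+01]), 'ft_force': array([-0.41679944, -0.19295603, -0.46081412]), 'wrist_torque': array([ 0.00764365,  0.01527885, -0.04050406]), 'finger_gap': 0.9975010358669327}
```

View pics/top0.png

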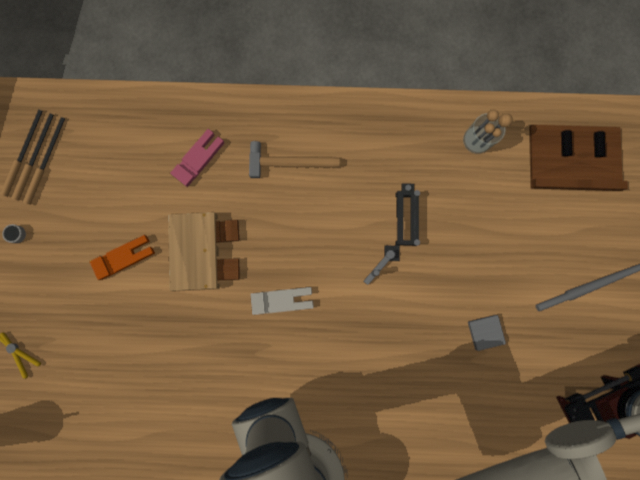

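View pics/scene0.png

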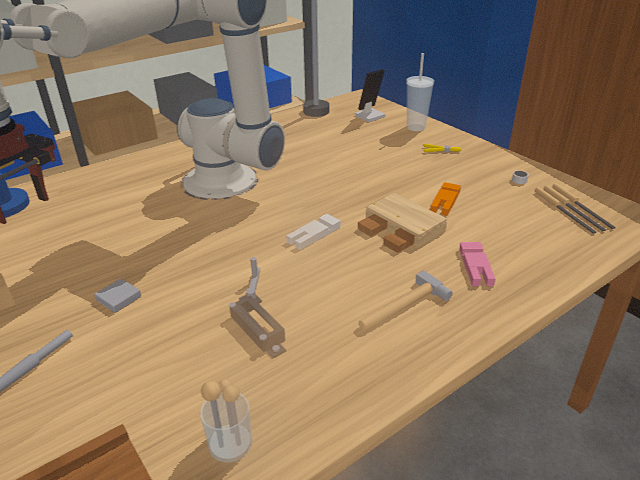

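The top view has world +x up and +y left. The rack is at about (193,250) with two brown ends at (230,231) and (230,269). The mount is at about (408,215), with the catch hinge at about (391,253) and its arm reaching to (370,280). In the scene view the pin bay isn't clear yet, so I'll enlarge both.

```bash
python3 - <<'E'
from h import *
t=load('top0')['frame'];s=load('scene0')['frame']
A=cv2.resize(t[200:300,160:260],(400,300*4//3),interpolation=cv2.INTER_CUBIC)
B=cv2.resize(t[175:290,350:440],None,fx=400/90,fy=400/90,interpolation=cv2.INTER_CUBIC)[:512]
B=cv2.resize(t[180:280,350:450],(400,400),interpolation=cv2.INTER_CUBIC)
C=s[185:255,350:450];C=cv2.resize(C,None,fx=4,fy=4,interpolation=cv2.INTER_CUBIC)
cv2.imwrite('pics/c1.png',np.hstack([A,B])[:,:,::-1]);
cv2.imwrite('pics/c2.png',np.hstack([C,cv2.resize(s[250:360,220:300],None,fx=280/110,fy=280/110)])[:,:,::-1])
f=load('top0')
for uv in [(232,231),(232,269),(200,250),(408,190),(408,240),(238,222),(238,240),(238,261),(238,278)]: print(uv,pt(f,*uv))
E
```

```text
(232, 231) [0.57225656 0.17376941 0.02219244]
(232, 269) [0.4817211  0.16977016 0.02078393]
(200, 250) [0.52293397 0.24393936 0.03932248]
(408, 190) [ 0.68231558 -0.24380971  0.03076851]
(408, 240) [ 0.56195813 -0.2447808   0.02946321]
(238, 222) [0.59757362 0.16343838 0.00108054]
(238, 240) [0.55344817 0.16138026 0.00159201]
(238, 261) [0.50165764 0.15746681 0.01327485]
(238, 278) [0.46142371 0.15646192 0.00729123]
```

View pics/c1.png

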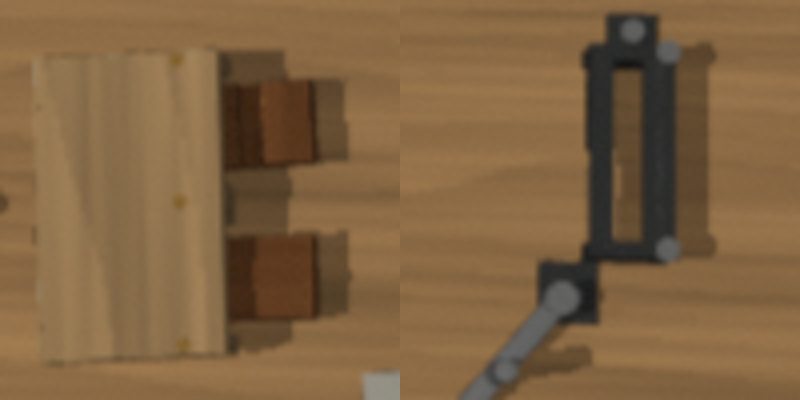

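View pics/c2.png

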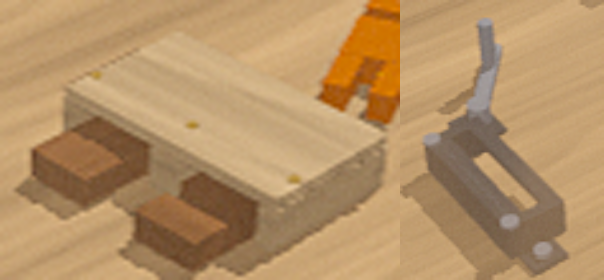

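Call:
play_rows:
  plan:
    - [[0.036,0.044,0.01,8.1],[0.036,0.044,0.01,8.1],[0.036,0.044,0.01,8.1],[0.036,0.044,0.01,8.1],[0.036,0.044,0.0,8.1],[0.036,0.044,0.0,8.1],[0.036,0.044,0.0,8.1],[0.036,0.044,0.0,8.1]]

```text
time: 1.1
tcp_pos: [0.5427, -0.19, 0.2622]
tool_rot: [-180.0, -0.0, 90.1]
ft_force: [1.3, -0.4, -0.4]
finger_gap: 0.998
```

```bash
python3 - <<'E'
from h import *
for i in range(3): f=grab('wrist','w1')
s=robot.get_state();print(s['time'],s['tcp_pos'],s['tool_rot'],s['qvel']); print(-f['R'].T@f['t'],f['R'],f['f'])
E
```

```text
1.25 [ 0.5428312  -0.18939318  0.26156279] [-1.79906881e+02 -4.97360956e-02  9.00697869e+01] [-3.26324732 -1.263281    0.70642178 -1.29590179  0.19012163  0.56893871]
[ 0.54429434 -0.10940779  0.4232848 ] [[ 9.99972361e-01  7.28396824e-03 -1.49011722e-03]
 [ 7.41122393e-03 -9.60614705e-01  2.77784919e-01]
 [ 5.91948016e-04 -2.77788285e-01 -9.60642138e-01]] 360.15808105421826
```

View pics/w1.png

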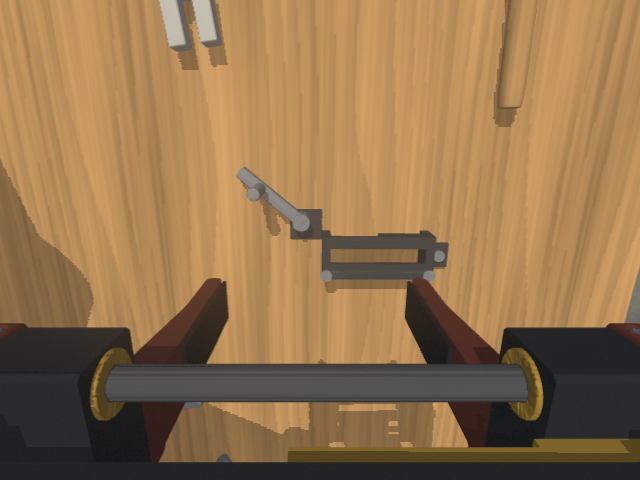

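The wrist view has image right = world +x and up = +y. The mount roof spans about (322..436, 237..278), the hinge is near (301,223) and the post top near (253,193). I'll fit the mount from the depth points and move the camera over the rack.

```bash
cat >> h.py <<'E'
def cloud(f,x0,x1,y0,y1,z0,z1):
    v,u=np.mgrid[0:480,0:640]; d=f['range_z'].astype(float)
    P=np.stack([(u-f['cx'])/f['f']*d,(v-f['cy'])/f['f']*d,d],-1)-f['t']; P=P@f['R']
    m=(d>0)&(P[...,0]>x0)&(P[...,0]<x1)&(P[...,1]>y0)&(P[...,1]<y1)&(P[...,2]>z0)&(P[...,2]<z1)
    return P[m],m
E
python3 - <<'E'
from h import *
for n in('w1','top0'):
    f=load(n)
    P,m=cloud(f,.53,.74,-.30,-.18,.027,.036); print(n,'roof',len(P),np.median(P[:,2]),cv2.minAreaRect((P[:,:2]*1000).astype(np.float32)),P.min(0),P.max(0))
    Q,m=cloud(f,.40,.58,-.23,-.1,.045,.08)
    if len(Q): print('post',len(Q),Q.mean(0),Q.min(0),Q.max(0))
    Q,m=cloud(f,.42,.58,-.24,-.1,.010,.024); print('arm',len(Q),cv2.minAreaRect((Q[:,:2]*1000).astype(np.float32)), np.median(Q[:,2]))
f=load('w1')
for uv in[(322,237),(420,234),(436,246),(326,275),(429,275),(301,223),(253,193)]: print(uv,pt(f,*uv),pt(f,*uv,.032))
E
```

```text
w1 roof 3586 0.031620089525551676 ((615.5897216796875, -242.4769287109375), (133.0968475341797, 53.02619552612305), 0.4586905837059021) [ 0.54919704 -0.26945665  0.02703185] [ 0.68230029 -0.21603433  0.03599535]
post 186 [ 0.48185734 -0.16373275  0.06117176] [ 0.47400921 -0.17054614  0.0451702 ] [ 0.4875829  -0.1578992   0.06595117]
arm 1103 ((505.3914489746094, -186.03033447265625), (19.87510108947754, 125.14852142333984), 51.98324966430664) 0.017810834719717252
top0 roof 809 0.03158770465638293 ((617.4861450195312, -243.5799560546875), (130.55844116210938, 52.79584503173828), 0.36542290449142456) [ 0.55231234 -0.27035983  0.0270473 ] [ 0.68283044 -0.21689534  0.03599352]
post 32 [ 0.48280982 -0.16446897  0.06189028] [ 0.47737143 -0.17057899  0.04789575] [ 0.48888765 -0.15840127  0.06705411]
arm 231 ((511.8223876953125, -187.18621826171875), (21.90638542175293, 131.72280883789062), 47.851905822753906) 0.01785410430685568
(322, 237) [ 0.55106428 -0.21786924  0.02940956] [ 0.55101975 -0.21715591  0.032     ]
(420, 234) [ 0.66498083 -0.21626028  0.01895446] [ 0.66108694 -0.21281273  0.032     ]
(436, 246) [ 0.68978424 -0.2347861   0.00520056] [ 0.68045826 -0.22674928  0.032     ]
(326, 275) [ 0.55612749 -0.26190677  0.03457788] [ 0.55620597 -0.26291813  0.032     ]
(429, 275) [ 0.67513129 -0.26115743  0.03410121] [ 0.67583768 -0.26197673  0.032     ]
(301, 223) [ 0.52696668 -0.20366721  0.02128758] [ 0.52742843 -0.20115538  0.032     ]
(253, 193) [ 0.48079537 -0.1633899   0.06309276] [ 0.47531397 -0.16804978  0.032     ]
```

Call:
play_rows:
  plan:
    - [[0.0,0.05,-0.02,0],[0.0,0.05,-0.02,0],[-0.005,0.05,-0.02,0],[-0.005,0.05,-0.02,0],[-0.005,0.04,-0.01,0],[0,0,0,0]]

```text
time: 2.0
tcp_pos: [0.5257, 0.0493, 0.1714]
tool_rot: [-179.9, 0.0, 89.9]
ft_force: [0.9, -0.5, -0.1]
finger_gap: 0.998
```

```bash
python3 - <<'E'
from h import *
f=grab('wrist','w2')
s=robot.get_state();print(s['time'],s['tcp_pos'],s['tool_rot'],s['qvel']); print(-f['R'].T@f['t'])
E
```

```text
2.05 [0.52632207 0.0479572  0.1722069 ] [-1.79949271e+02  4.27210586e-02  8.98301639e+01] [-1.93204906  0.06946421 -1.46728261 -0.35991629  0.04086954 -0.43913001]
[0.52670827 0.12745104 0.33317565]
```

View pics/w2.png

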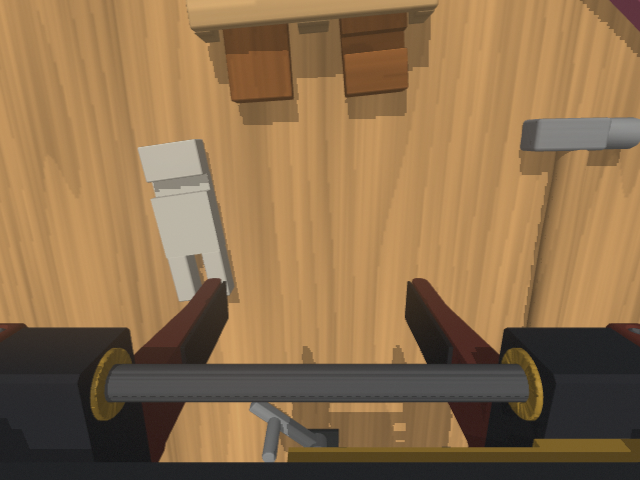

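The right piece (larger x) shows the groove at about (375,47), so that is the pin: its tongue spans about (343..408, 50..95). The left one is the plain blank.

```bash
python3 - <<'E'
from h import *
for n in('w2','top0'):
    f=load(n)
    P,m=cloud(f,.53,.62,.12,.20,.0185,.026); print(n,'tongue',len(P),np.median(P[:,2]),cv2.minAreaRect((P[:,:2]*1000).astype(np.float32)),P.min(0),P.max(0))
    P,m=cloud(f,.53,.62,.12,.20,.008,.0145); print(n,'groove',len(P),P.min(0),P.max(0))
    P,m=cloud(f,.43,.53,.12,.20,.0185,.026); print(n,'blank',len(P),cv2.minAreaRect((P[:,:2]*1000).astype(np.float32)),P.min(0),P.max(0))
    P,m=cloud(f,.4,.65,.15,.34,.037,.044); print(n,'rack',len(P),cv2.minAreaRect((P[:,:2]*1000).astype(np.float32)),P.min(0),P.max(0))
f=load('w2')
for uv in[(346,96),(408,88),(343,56),(407,49)]: print(pt(f,*uv,.022))
E
python3 - <<'E'
import cv2
a=cv2.imread('pics/w2.png')[0:140,180:450]
cv2.imwrite('pics/c3.png',cv2.resize(a,(792,411),interpolation=2))
E
```

```text
w2 tongue 2605 0.02164971262300815 ((573.6248779296875, 177.16461181640625), (50.153133392333984, 30.27671241760254), 5.677547931671143) [0.54762848 0.16022259 0.01860435] [0.599603   0.19385324 0.0244931 ]
w2 groove 595 [0.54644088 0.15999968 0.00806928] [0.59810867 0.19999681 0.01444878]
w2 blank 3789 ((480.10906982421875, 179.00904846191406), (50.225833892822266, 44.75269317626953), 3.3376989364624023) [0.45406897 0.15573936 0.01861032] [0.50635513 0.199982   0.02414501]
w2 rack 4680 ((522.9677734375, 212.57858276367188), (180.34007263183594, 18.45218276977539), 0.47957584261894226) [0.4327392  0.20266208 0.03700036] [0.61308079 0.22116069 0.04302306]
top0 tongue 223 0.021806443695686198 ((576.3003540039062, 176.183837890625), (50.000938415527344, 29.720752716064453), 4.565195083618164) [0.5503411  0.1610996  0.01863162] [0.60181205 0.19153818 0.02575598]
top0 groove 59 [0.54919525 0.16006506 0.00822246] [0.59758594 0.19999067 0.01438621]
top0 blank 352 ((482.7419738769531, 177.7620391845703), (49.794368743896484, 45.379722595214844), 2.037731170654297) [0.45719134 0.15427633 0.01852425] [0.50819969 0.19985847 0.02598015]
top0 rack 3003 ((521.9500122070312, 263.2760009765625), (180.05360412597656, 110.371337890625), 4.600718021392822) [0.43001046 0.2023193  0.03700989] [0.61426438 0.32429634 0.04399782]
[0.54984523 0.15870532 0.022     ]
[0.59929492 0.16463163 0.022     ]
[0.54683712 0.18786428 0.022     ]
[0.59652469 0.19274675 0.022     ]
```

View pics/c3.png

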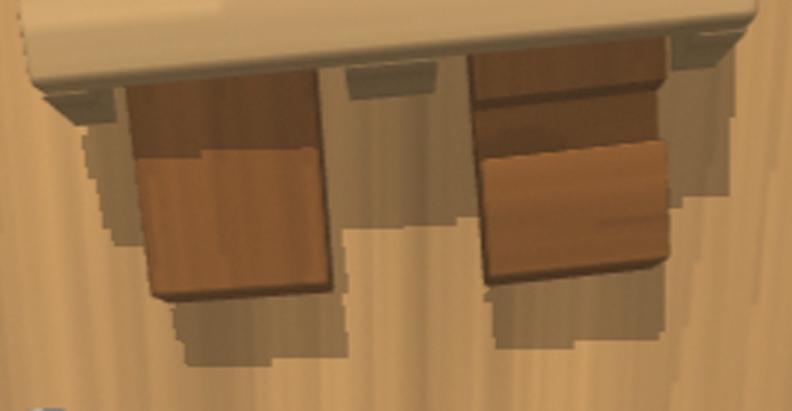

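Call:
play_rows:
  plan:
    - [[0.012,0.032,-0.025,1.4],[0.012,0.032,-0.025,1.4],[0.012,0.032,-0.025,1.4],[0.013,0.032,-0.025,1.3],[0,0,-0.03,0],[0,0,-0.025,0],[0,0,-0.012,0],[0,0,0,0]]
  claw: 0.65

```text
time: 3.05
tcp_pos: [0.5759, 0.1749, 0.0052]
tool_rot: [-179.9, 0.0, 95.2]
ft_force: [0.1, -0.4, -0.0]
finger_gap: 0.822
```

```bash
python3 - <<'E'
from h import *
f=grab('wrist','w3'); grab('scene','s3')
s=robot.get_state();print(s['time'],s['tcp_pos'],s['tool_rot'],s['ft_force'],s['finger_gap'])
a=f['frame'];b=load('s3')['frame'][130:300,300:500]
cv2.imwrite('pics/c4.png',np.hstack([cv2.resize(a[:,120:520],(400,480)),cv2.resize(b,(400,340)).repeat(1,0)if 0 else cv2.copyMakeBorder(cv2.resize(b,(400,340)),0,140,0,0,0)])[:,:,::-1])
E
```

```text
3.15 [0.57681475 0.17569649 0.00707711] [ 1.79886283e+02 -7.77199010e-03  9.52615967e+01] [-0.72922496  0.61068829  0.10088743] 0.8240110343897685
```

View pics/c4.png

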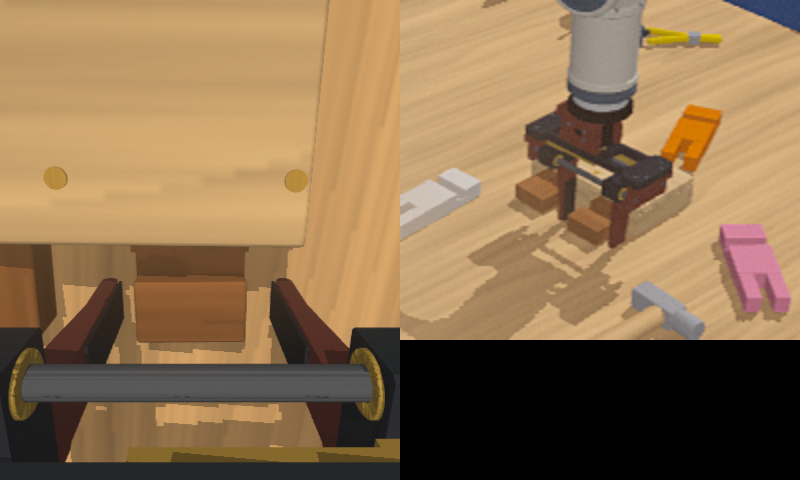

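The tongue lies between the fingers, centred at left-panel (190,308), with the blank clear of them. I'll close now.

Call:
play_rows:
  plan:
    - [[0,0,0,0],[0,0,0,0],[0,0,0,0],[0,0,0,0],[0,0,0,0],[0,0,0,0]]
  claw: -1
  squeeze: 25

```text
time: 3.9
tcp_pos: [0.576, 0.1764, 0.0063]
tool_rot: [180.0, -0.0, 95.3]
ft_force: [-2.1, -0.7, 5.1]
finger_gap: 0.571
```

Call:
play_rows:
  plan:
    - [[0.0005,-0.006,0.001,0],[0.0015,-0.016,0,0],[0.0015,-0.018,0,0],[0.0015,-0.018,0,0],[0.0015,-0.018,0,0],[0.0015,-0.018,0,0],[0.0015,-0.018,0,0],[0,0,0,0]]

```text
time: 4.9
tcp_pos: [0.5854, 0.0627, 0.0065]
tool_rot: [-180.0, 0.0, 95.2]
ft_force: [-0.2, -0.3, -0.9]
finger_gap: 0.57
```

```bash
python3 - <<'E'
from h import *
f=grab('wrist','w4')
s=robot.get_state();print(s['time'],s['tcp_pos'],s['tool_rot'],s['ft_force'],s['finger_gap'])
P,m=cloud(f,.5,.65,.07,.2,.0185,.026);
P=P[(P[:,1]>.085)];print(cv2.minAreaRect((P[:,:2]*1000).astype(np.float32)),P.min(0),P.max(0))
E
```

```text
4.95 [0.58536625 0.06361449 0.00657748] [-1.79993567e+02 -4.35823758e-03  9.52507606e+01] [ 0.08070626 -0.23867869 -0.9256037 ] 0.56649471913211
((552.476806640625, 137.74969482421875), (99.43185424804688, 96.60078430175781), 6.571542263031006) [0.50001105 0.08988337 0.01850102] [0.60728164 0.18932718 0.02445695]
```

View pics/w4.png

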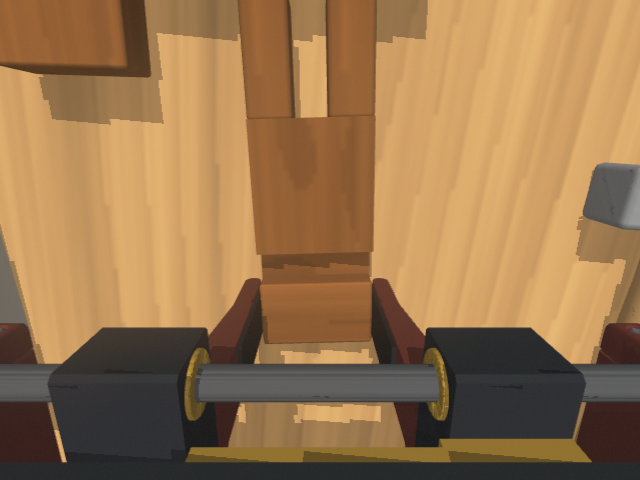

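The pin is out of the rack and held square: its body spans rows 117–253, its prongs are above that and the groove is at row 265. I'll carry it towards the mount, square it up, set it down and regrip it by the body.

Call:
play_rows:
  plan:
    - [[0.0005,-0.01,0.001,-0.8],[0.0005,-0.022,0,-0.8],[0.0005,-0.022,0,-0.8],[0.0005,-0.022,0,-0.8],[0.0005,-0.022,0,-0.8],[0.0005,-0.022,0,-0.8],[0.001,-0.005,-0.001,0],[0,0,-0.002,0]]

```text
time: 5.95
tcp_pos: [0.5898, -0.0623, 0.0063]
tool_rot: [179.9, 0.1, 90.5]
ft_force: [-5.7, -5.1, 13.6]
finger_gap: 0.569
```

Call:
play_rows:
  plan:
    - [[0,0,0,0],[0,0,0,0],[0,0,0,0],[0,0.0,0.02,0],[0,0.0,0.03,0],[0,0.034,0.0,0],[0,0.034,0,0],[0,0,0,0]]
  claw: 0.6

```text
time: 6.95
tcp_pos: [0.5898, 0.0093, 0.0563]
tool_rot: [179.9, -0.0, 90.7]
ft_force: [-1.2, -0.6, -0.2]
finger_gap: 0.803
```

```bash
python3 - <<'E'
from h import *
f=grab('wrist','w5');g=grab('top','t5')
s=robot.get_state();print(s['time'],s['tcp_pos'],s['tool_rot'],s['ft_force'],s['finger_gap'])
for n,f in(('w5',f),('t5',g)):
    P,m=cloud(f,.53,.65,-.12,.1,.0185,.026);
    print(n,cv2.minAreaRect((P[:,:2]*1000).astype(np.float32)),P.min(0),P.max(0))
E
```

```text
7.05 [0.58969207 0.00723731 0.05575535] [1.79927676e+02 3.29748841e-02 9.05781285e+01] [-0.24968788 -0.60791915  0.28167405] 0.8003523877911497
w5 ((587.720703125, 8.665634155273438), (50.01253890991211, 119.28947448730469), 2.4330763816833496) [ 0.56097908 -0.05024603  0.01850404] [0.61519092 0.06882931 0.0239417 ]
t5 ((590.207275390625, -4.550323486328125), (49.53587341308594, 143.64666748046875), 2.601738691329956) [ 0.56339028 -0.07707535  0.01851296] [0.61812912 0.06789701 0.02582319]
```

View pics/w5.png

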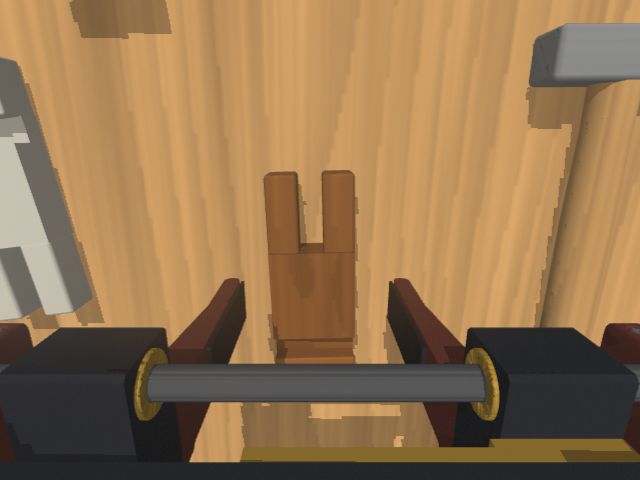

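The pin lies flat, its body centred near (312,293) in the wrist view, with yaw about 2.5° off in both views. I'll lower onto the body at the pin's angle and grip.

Call:
play_rows:
  plan:
    - [[0,-0.001,-0.02,1],[0,-0.001,-0.02,0.9],[0,0,-0.01,0],[0,0,0,0]]

```text
time: 7.55
tcp_pos: [0.5884, 0.0051, 0.0029]
tool_rot: [-179.8, -0.0, 92.4]
ft_force: [0.4, -0.3, 0.3]
finger_gap: 0.798
```

Call:
play_rows:
  plan:
    - [[0,0,0,0],[0,0,0,0],[0,0,0,0],[0,0,0,0],[0,0,0,0],[0,0,0.001,0],[0,0,0.001,0],[0,0,0,0]]
  claw: -1
  squeeze: 30

```text
time: 8.55
tcp_pos: [0.5891, 0.0053, 0.0062]
tool_rot: [-180.0, -0.0, 92.4]
ft_force: [-0.1, 0.8, -0.7]
finger_gap: 0.563
```

Call:
play_rows:
  plan:
    - [[0,-0.02,0,-1],[0,-0.03,0,-1],[0,-0.03,0,0],[0,-0.02,0,0],[0,0,0,0],[0,0,0,0]]

```text
time: 9.3
tcp_pos: [0.5893, -0.0942, 0.0065]
tool_rot: [-180.0, -0.0, 90.4]
ft_force: [-0.0, -0.0, -1.2]
finger_gap: 0.567
```

```bash
python3 - <<'E'
from h import *
f=grab('wrist','w6');g=grab('top','t6')
s=robot.get_state();print(s['time'],s['tcp_pos'],s['tool_rot'],s['ft_force'],s['finger_gap'])
for n,f in(('w6',f),('t6',g)):
    P,m=cloud(f,.53,.65,-.185,0,.0185,.026);
    print(n,len(P),cv2.minAreaRect((P[:,:2]*1000).astype(np.float32)),P.min(0),P.max(0))
    P,m=cloud(f,.5,.74,-.30,-.2,.027,.036); print(n,'roof',len(P),cv2.minAreaRect((P[:,:2]*1000).astype(np.float32)),P.min(0),P.max(0))
h=g['frame'][150:290,340:480];h=cv2.resize(h,(400,400),interpolation=2)
w=f=load('w6')['frame'][100:480,120:520]
cv2.imwrite('pics/c6.png',np.hstack([h,cv2.resize(w,(421,400))])[:,:800,::-1])
E
```

```text
9.4 [ 0.58936933 -0.09376617  0.00658507] [-1.79997037e+02 -2.10390755e-02  9.04808392e+01] [-0.52157329  0.22641212 -1.46817855] 0.5681103435659707
w6 22613 ((589.8163452148438, -99.26008605957031), (67.65943145751953, 135.8926544189453), 0.011873875744640827) [ 0.55598318 -0.16720661  0.01850433] [ 0.62364249 -0.03131029  0.02598096]Traceback (most recent call last):
  File "<stdin>", line 7, in <module>
    return umr_minimum(a, axis, None, out, keepdims, initial, where)
ValueError: zero-size array to reduction operation minimum which has no identity
```

```bash
python3 - <<'E'
from h import *
f=load('w6');g=load('t6')
P,m=cloud(f,.53,.65,-.078,0,.0195,.025)
for y in np.arange(-.076,-.032,.006):
    q=P[abs(P[:,1]-y)<.002]; print(round(y,3),len(q),q[:,0].min().round(4),q[:,0].max().round(4))
P=P[P[:,1]>-.076];print(cv2.minAreaRect((P[:,:2]*1000).astype(np.float32)))
P,m=cloud(g,.53,.65,-.19,-.02,.0185,.0255)
for y in np.arange(-.18,-.03,.01):
    q=P[abs(P[:,1]-y)<.003]
    if len(q): print('top',round(y,3),len(q),q[:,0].min().round(4),q[:,0].max().round(4))
P,m=cloud(g,.5,.74,-.30,-.2,.027,.036); print('roof',len(P),cv2.minAreaRect((P[:,:2]*1000).astype(np.float32)) if len(P) else 0)
E
```

```text
-0.076 907 0.5648 0.615
-0.07 725 0.5651 0.615
-0.064 751 0.5649 0.615
-0.058 766 0.5652 0.6149
-0.052 789 0.5649 0.6148
-0.046 829 0.5651 0.6148
-0.04 854 0.5648 0.6149
-0.034 886 0.5653 0.6144
((589.9000854492188, -53.66197204589844), (50.21600341796875, 44.688114166259766), 0.026196302846074104)
top -0.17 1 0.5916 0.5916
top -0.16 27 0.5677 0.5915
top -0.15 25 0.5674 0.5942
top -0.07 3 0.5792 0.5844
top -0.06 27 0.5671 0.6135
top -0.05 13 0.567 0.5839
roof 748 ((600.8834838867188, -244.71966552734375), (61.83475875854492, 166.1119384765625), 82.16087341308594)
```

Call:
play_rows:
  plan:
    - [[-0.0005,-0.015,-0.001,0.4],[0,-0.015,0,0],[0,-0.012,0,0],[0,-0.01,0,0],[0,-0.006,0,0],[0,0,0,0]]

```text
time: 10.15
tcp_pos: [0.5888, -0.1531, 0.0056]
tool_rot: [-180.0, -0.0, 90.8]
ft_force: [-0.2, -0.5, -0.8]
finger_gap: 0.569
```

Call:
play_rows:
  plan:
    - [[0,-0.005,0,0],[0,-0.005,0,0],[0,-0.004,0,0],[0,0,0,0]]

```text
time: 10.65
tcp_pos: [0.5888, -0.167, 0.0056]
tool_rot: [180.0, 0.0, 90.8]
ft_force: [-0.4, 0.6, -2.0]
finger_gap: 0.566
```

Call:
play_rows:
  plan:
    - [[0,-0.004,0,0],[0,-0.003,0,0],[0,-0.002,0,0],[0,0,0,0]]

```text
time: 11.15
tcp_pos: [0.5888, -0.1758, 0.0056]
tool_rot: [-180.0, -0.0, 90.8]
ft_force: [0.2, 0.3, -0.9]
finger_gap: 0.565
```

Call:
play_rows:
  plan:
    - [[0,-0.001,0,0],[0,-0.001,0,0],[0,0,0,0]]

```text
time: 11.52
tcp_pos: [0.5889, -0.1768, 0.0056]
tool_rot: [-180.0, -0.1, 90.8]
ft_force: [0.5, 4.0, -0.9]
finger_gap: 0.566
```

Call:
play_rows:
  plan:
    - [[0,-0.001,0,0],[0,-0.001,0,0],[0,0,0,0]]

```text
time: 11.9
tcp_pos: [0.5889, -0.1768, 0.0056]
tool_rot: [-180.0, -0.3, 90.9]
ft_force: [0.2, 11.5, 1.0]
finger_gap: 0.568
```

Firm on the back wall at 11.5 N, with no further travel. I'll ease off and slide it sideways.

Call:
play_rows:
  plan:
    - [[0,0.0025,0,0],[0.005,0,0,0],[0.008,0,0,0],[0.008,0,0,0],[0.008,0,0,0],[0.006,0,0,0],[0,0,0,0]]

```text
time: 12.78
tcp_pos: [0.624, -0.1766, 0.0054]
tool_rot: [-180.0, -0.1, 90.8]
ft_force: [-1.3, 5.1, 0.2]
finger_gap: 0.566
```

Call:
play_rows:
  plan:
    - [[0.006,0.0003,0,0],[0.005,0,0,0],[0.004,0,0,0],[0.002,0,0,0],[0,0,0,0]]

```text
time: 13.4
tcp_pos: [0.6408, -0.1766, 0.0054]
tool_rot: [-179.9, -0.0, 90.8]
ft_force: [-2.4, 4.9, 0.1]
finger_gap: 0.562
```

Call:
play_rows:
  plan:
    - [[0.002,0,0,0],[0.002,0,0,0],[0.001,0,0,0],[0,0,0,0]]

```text
time: 13.9
tcp_pos: [0.6441, -0.1766, 0.0055]
tool_rot: [-179.7, -0.1, 90.8]
ft_force: [-9.9, 5.5, 5.7]
finger_gap: 0.565
```

Call:
play_rows:
  plan:
    - [[0.001,0,0,0],[0.001,0,0,0],[0.001,0,0,0],[0,0,0,0]]

```text
time: 14.4
tcp_pos: [0.6443, -0.1765, 0.0056]
tool_rot: [-179.4, -0.1, 90.7]
ft_force: [-21.9, 6.7, 10.8]
finger_gap: 0.569
```

Blocked against the side wall at 22 N. I'll ease off, release, lift and check.

Call:
play_rows:
  plan:
    - [[-0.002,0.0,0,0],[-0.001,0,0,0],[0,0,0,0]]

```text
time: 14.78
tcp_pos: [0.6441, -0.1766, 0.0055]
tool_rot: [-179.7, -0.1, 90.8]
ft_force: [-9.6, 4.5, 3.9]
finger_gap: 0.567
```

Call:
play_rows:
  plan:
    - [[0,0,0,0],[0,0,0,0],[0,0,0,0],[0,0,0,0]]
  claw: 0.5

```text
time: 15.28
tcp_pos: [0.646, -0.1771, 0.0057]
tool_rot: [180.0, 0.0, 90.8]
ft_force: [0.3, -0.2, -0.8]
finger_gap: 0.752
```

Call:
play_rows:
  plan:
    - [[0,0,0.02,0],[0,0,0.04,0],[0,0,0.05,0],[-0.03,0.0,0.05,0],[-0.03,0,0.03,0],[-0.03,0,0.0,0],[0,0,0,0]]

```text
time: 16.15
tcp_pos: [0.5552, -0.1771, 0.1985]
tool_rot: [179.8, 0.1, 90.8]
ft_force: [-0.2, 0.4, 0.3]
finger_gap: 0.751
```

```bash
python3 - <<'E'
from h import *
f=grab('wrist','w7');g=grab('top','t7')
s=robot.get_state();print(s['time'],s['tcp_pos'],s['tool_rot'],s['ft_force'],s['finger_gap'])
for n,f in(('w7',f),('t7',g)):
    P,m=cloud(f,.6,.70,-.212,-.08,.0185,.0255)
    print(n,len(P),cv2.minAreaRect((P[:,:2]*1000).astype(np.float32)) if len(P) else 0)
    P,m=cloud(f,.53,.74,-.30,-.2,.029,.035);print('roof',len(P),cv2.minAreaRect((P[:,:2]*1000).astype(np.float32)) if len(P) else 0)
    P,m=cloud(f,.44,.53,-.2,-.1,.05,.07);print('post',len(P),P.mean(0) if len(P) else 0)
cv2.imwrite('pics/c7.png',load('w7')['frame'][60:360,100:540,::-1].repeat(1,0))
E
```

```text
16.25 [ 0.55622304 -0.17690741  0.1966199 ] [1.79908053e+02 2.73274436e-02 9.08162361e+01] [ 0.35715104 -0.52763768 -0.3578892 ] 0.7513982964140017
w7 4660 ((644.8744506835938, -162.75534057617188), (50.83159255981445, 98.55596923828125), 0.21305972337722778)
roof 3987 ((615.677978515625, -243.03286743164062), (133.09515380859375, 53.9096794128418), 0.4394705295562744)
post 262 [ 0.4818749  -0.1635868   0.06170686]
t7 349 ((647.3512573242188, -147.20835876464844), (50.002418518066406, 62.91301345825195), 1.2364401817321777)
roof 0 0
post 31 [ 0.48296353 -0.16459152  0.06233055]
```

View pics/c7.png

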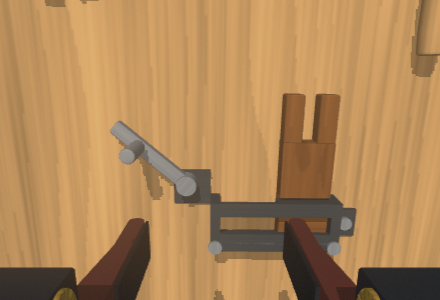

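The pin is seated: its tongue is under the roof at the far end beside the side wall, and its grooved band shows in the window at (300,226). Position and yaw match home to about 1 mm and 0.3°. The post top is at (127,155) in the crop. Next I'll pinch the post.

Call:
play_rows:
  plan:
    - [[-0.037,0.007,-0.03,0],[-0.036,0.006,-0.03,0],[0,0,-0.02,0],[0,0,-0.025,0],[0,0,-0.025,0],[0,0,-0.02,0],[0,0,-0.01,0],[0,0,0,0]]
  claw: 0.1

```text
time: 17.25
tcp_pos: [0.4829, -0.1638, 0.0351]
tool_rot: [-179.9, -0.0, 90.8]
ft_force: [0.3, -0.0, -0.2]
finger_gap: 0.549
```

Call:
play_rows:
  plan:
    - [[0,0,0,0],[0,0,0,0],[0,0,0,0],[0,0,0,0],[0,0,0,0],[0,0,0,0]]
  claw: -1
  squeeze: 15

```text
time: 18.0
tcp_pos: [0.4819, -0.1632, 0.0358]
tool_rot: [-179.9, -0.1, 90.8]
ft_force: [-5.7, 3.0, 3.5]
finger_gap: 0.159
```

```bash
python3 - <<'E'
import numpy as np
h=np.array([.528,-.2042]);a=np.radians(np.linspace(138.5,0.4,17))
p=h+.0605*np.c_[np.cos(a),np.sin(a)];print(np.diff(p,axis=0).round(4).tolist(),p[0],p[-1])
E
```

```text
[[0.0065, 0.0063], [0.0074, 0.0053], [0.0081, 0.0041], [0.0086, 0.0029], [0.009, 0.0015], [0.0091, 0.0002], [0.009, -0.0012], [0.0087, -0.0025], [0.0083, -0.0038], [0.0076, -0.005], [0.0068, -0.0061], [0.0058, -0.0071], [0.0046, -0.0078], [0.0034, -0.0084], [0.0021, -0.0089], [0.0007, -0.0091]] [ 0.48268818 -0.16411149] [ 0.58849853 -0.20377763]
```

Post held (gap 14 mm). I'll swing it along the arc.

Call:
play_rows:
  plan:
    - [[0.0065,0.0063,0.002,0],[0.0074,0.0053,0,0],[0.0081,0.0041,0,0],[0.0086,0.0029,0,0],[0.009,0.0015,0,0],[0.0091,0.0002,0,0],[0.009,-0.0012,0,0],[0.0087,-0.0025,0,0]]

```text
time: 19.0
tcp_pos: [0.5486, -0.1461, 0.036]
tool_rot: [-179.8, -0.1, 90.9]
ft_force: [-1.8, 3.5, -6.7]
finger_gap: 0.159
```

Call:
play_rows:
  plan:
    - [[0.0083,-0.0038,0,0],[0.0076,-0.005,0,0],[0.0068,-0.0061,0,0],[0.0058,-0.0071,0,0],[0.0046,-0.0078,0,0],[0.0034,-0.0084,0,0],[0,0,0,0]]

```text
time: 19.88
tcp_pos: [0.5848, -0.1872, 0.0367]
tool_rot: [-179.8, 0.1, 90.8]
ft_force: [-5.0, -0.8, -12.9]
finger_gap: 0.155
```

Call:
play_rows:
  plan:
    - [[0.0021,-0.0089,0,0],[0.0007,-0.008,0,0],[0,-0.002,0,0],[0,0,0,0]]

```text
time: 20.38
tcp_pos: [0.5861, -0.2, 0.0367]
tool_rot: [-179.6, -0.5, 90.9]
ft_force: [-13.6, 18.3, -5.6]
finger_gap: 0.157
```

Call:
play_rows:
  plan:
    - [[0,0.002,0,0],[0,0,0,0],[0,0,0,0]]
  claw: 0.1

```text
time: 20.75
tcp_pos: [0.5903, -0.2037, 0.0403]
tool_rot: [179.7, 0.1, 90.8]
ft_force: [-0.9, -1.2, 0.4]
finger_gap: 0.461
```

Call:
play_rows:
  plan:
    - [[0,0,0.03,0],[0,0,0.04,0],[0,-0.01,0.05,0],[0,-0.01,0.04,0],[0,0,0,0],[0,0,0,0]]

```text
time: 21.5
tcp_pos: [0.5887, -0.2227, 0.1976]
tool_rot: [180.0, 0.0, 90.8]
ft_force: [-0.3, 0.3, 0.1]
finger_gap: 0.551
```

```bash
python3 - <<'E'
from h import *
f=grab('wrist','w8');g=grab('top','t8')
s=robot.get_state();print(s['time'],s['tcp_pos'],s['ft_force'],s['finger_gap'])
for n,f in(('w8',f),('t8',g)):
    P,m=cloud(f,.61,.70,-.211,-.08,.0195,.0255)
    print(n,len(P),cv2.minAreaRect((P[:,:2]*1000).astype(np.float32)) if len(P) else 0)
    P,m=cloud(f,.53,.74,-.30,-.2,.029,.035);print('roof',len(P),cv2.minAreaRect((P[:,:2]*1000).astype(np.float32)) if len(P) else 0)
    P,m=cloud(f,.56,.62,-.24,-.15,.055,.07);print('post',len(P),P.mean(0) if len(P) else 0,P.min(0) if len(P) else 0,P.max(0)if len(P) else 0)
    P,m=cloud(f,.515,.63,-.235,-.17,.014,.022)
    for x in np.arange(.54,.622,.008):
        q=P[abs(P[:,0]-x)<.003]
        if len(q):print(round(x,3),q[:,1].min().round(4),q[:,1].max().round(4),end=' | ')
    print()
E
```

```text
21.6 [ 0.58810771 -0.22212691  0.19583665] [ 0.98401716  0.65583518 -1.42512452] 0.5540034187501613
w8 5100 ((644.6929321289062, -162.26914978027344), (50.24131774902344, 97.49646759033203), 0.18250057101249695)
roof 5078 ((615.3798828125, -234.98861694335938), (132.48709106445312, 68.52088165283203), 0.34972918033599854)
post 223 [ 0.58675444 -0.20202134  0.06299665] [ 0.5803479  -0.20899676  0.05551745] [ 0.59299216 -0.19583607  0.06544109]
0.54 -0.2098 -0.1961 | 0.548 -0.2096 -0.1959 | 0.556 -0.2171 -0.1958 | 0.564 -0.2094 -0.1959 | 0.572 -0.2091 -0.1957 | 0.58 -0.2089 -0.1955 | 0.588 -0.197 -0.1957 | 0.596 -0.2087 -0.1961 | 0.604 -0.2089 -0.196 | 0.612 -0.2098 -0.1959 | 0.62 -0.2342 -0.1702 | 
t8 561 ((645.1506958007812, -162.7626495361328), (95.70276641845703, 53.44792175292969), 88.77325439453125)
roof 124 ((618.6889038085938, -237.72903442382812), (128.9834442138672, 37.18711471557617), 7.654226779937744)
post 5 [ 0.59073007 -0.19757295  0.06165468] [ 0.58713565 -0.19863065  0.05624498] [ 0.59375544 -0.19661841  0.06605248]
0.588 -0.1963 -0.1963 | 0.596 -0.2017 -0.1964 | 0.604 -0.2086 -0.1965 | 0.612 -0.2088 -0.1966 | 0.62 -0.2083 -0.1772 |
```

```bash
python3 - <<'E'
from h import *
a=load('w8')['frame'][150:330,220:460];cv2.imwrite('pics/c8.png',cv2.resize(a,(800,600),interpolation=2)[:,:,::-1])
E
```

```text
(no output)
```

View pics/c8.png

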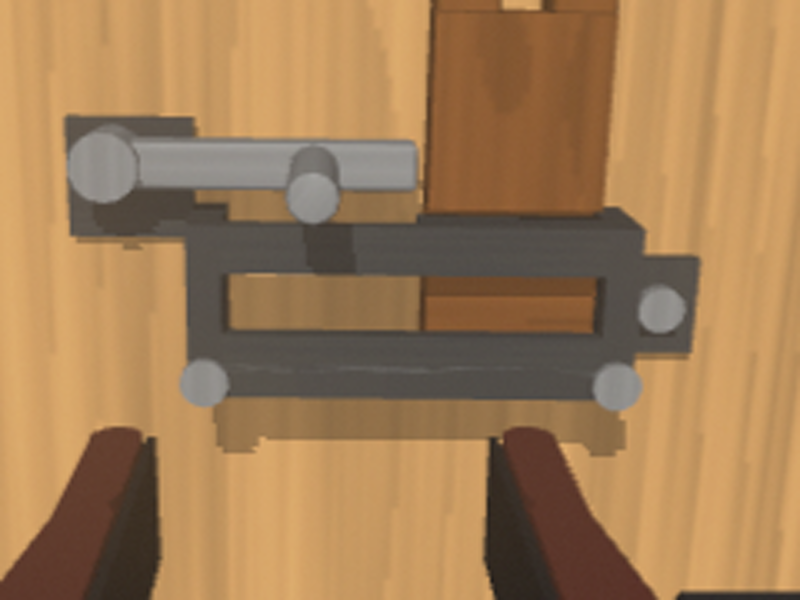

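The arm lies parallel to the mount front, its end at (417,165), with a gap of roughly 3 mm to the pin's side at (430,165). The tongue meets the side wall at (597,310).

```bash
python3 -c "
from station import robot
print(robot.job_done())"
```

```text
the job is handed in; nothing more can be done
None
```

The pin is fitted in the mount with the catch shut across the mouth. I handed the job in at about 21.6 s; no verdict was reported.

**What I did:**
1. I drew the pin out of the rack by its tongue and regripped it by the body.
2. I pushed it in until it met the back wall (11.5 N, no further travel).
3. I slid it about 55 mm sideways until it met the side wall (22 N, no further travel).
4. I pinched the catch post and swung it to its stop (18 N), then moved the arm clear.

**Last checks:**
- **Pin:** it sits about 1 mm and 0.2° from home in the wrist view.
- **Catch:** the arm is parallel to the mount front to within about 0.5°, with a gap of roughly 3 mm to the pin.
- **Bystanders:** I moved nothing else on purpose. I did not measure the blank, hammer or block again at the end.

**Disagreements:** the wrist and top cameras differed by about 2–3 mm in x throughout. The post ended 1–2 mm from where I predicted, within the calibration error, so I relied on the contact forces and the arm's direction instead. The final top view was partly blocked by the gripper, so the closing checks rest on the wrist camera.

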